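Re-clamp a valve block in the quick-action vice with its port end up

ROBOT

A 6-joint arm with a two-finger parallel gripper is mounted at the origin on a cart in front of the work surface, level with it; the furniture and walls round the work are solid. World frame = base frame: x ahead of the robot, y to its left, z up, the work surface at z = 0. Lengths are in mm, angles in degrees, forces in N, time in s.
With the tool pointing down it reaches from about 300 to 850 mm from the base axis. Payload 4.2 kg.
Tool frame: the origin (TCP) lies midway between the tips of the shut fingers; the grasp point (between the pads) lies 19 mm behind it; z points along the fingers, y is the direction in which the jaws open and shut (so a half turn about z gives the same grasp; the last joint's range is limited). The gripper opens to 91 mm and grips with 3 to 60 N. Pads are 32 mm wide; open, the fingers measure 118 mm over their backs; the gripper's body (76 mm by 178 mm) begins 60 mm behind the grasp point.
Start: joints at [70.13, 18.312, 89.639, -0, 72.044, -1.146], TCP at [184.586, 544.584, 213.976] pointing down, gripper open.
Joint ranges: [-177.97, 177.97], [-48.28, 115.42], [12.27, 149.76], [-77.06, 257.06], [2.81, 150.46], [-146.56, 146.56]. Speed limits (degrees/s): [147.25, 147.25, 180, 180, 180, 180].

INTERFACE

Orientations are given as [roll, pitch, yaw] about the fixed x, y, z axes, in that order (R = Rz(yaw) Ry(pitch) Rx(roll)).
In Python, from workcell import env gives the robot as it stands.
- The arm moves only by the shell command python3 -m jog 'ROWS' [FORCE]. ROWS is JSON, a list of rows, each an object of numbers: "dx", "dy", "dz": the shift along the world's x, y, z in m; "wx", "wy", "wz": the turn, a rotation vector about the world's x, y, z in rad; "grip": the gripper's target within -1 to 1 (shut at 1, half-way at 0, fully open at -1). In form: [{"dx": .., "dy": .., "dz": .., "wx": .., "wy": .., "wz": .., "grip": ..}, ...]. A call has 1 to 10 rows; each row shifts and turns the commanded pose from where the row before left it; what a row does not reach is not made up. A row lasts 1/10 s, in which the tool goes at most 50 mm and 8.59 degrees, less where a joint would pass 70% of its speed; a pose out of reach is approached as far as the arm can. A call with a gripper value outside its range is refused whole. The fingers move at their own pace and stop on an object; FORCE is the grip in N (left out, the last holds). Time passes only in rows, so rows that do not move let the fingers close. It gives the time, the measured TCP pose, the force and the opening at its end, in the units of the state.
- env.state(): the state, without advancing time (a new reading comes with each control period).
- env.grab_frame(name): name is "side" or "top"; returns the picture (420x560x3 uint8, red, green, blue); there is no depth.
- env.get_calibration(name): a dict with "fx", "fy", "cx", "cy" (pixels), "R" (3x3) and "t" (3): a world point X has camera coordinates R X + t. Camera axes: x right, y down, z forward; pixel columns grow to the right and rows downward; lengths in mm; the calibration is good to about 2 mm. A picture is of the moment at which its call begins. get_calibration takes no time and is no camera call.
- env.job_done(): hands the job in, once; it reports no verdict.
The state is a dict: "time_s": time; "qpos": joint angles; "qvel": joint speeds; "effort": joint torques, N m; "ee_pos": TCP position; "ee_rot": TCP orientation; "force": force on the tool from outside, world axes, zero at the start; "torque": the same for the moment, N m; "gripper_width": finger opening in mm.
Only numpy, scipy, OpenCV 4.12 (cv2) and the standard library are available. Lean on these libraries where they do the work, as an engineer would, in place of code of your own. Each camera call takes 0.05 s, during which the arm holds its last target. There are 200 camera calls.

TASK

The valve block is clamped lying down in the cam-lever drill vice. Swing the lever to open the vice, take the block out and turn it so that its end with the two ports faces straight up, stand it fully down on the vice's two rails, with the same two broad faces between the jaws and no part of it past the jaws' ends, and clamp it firmly again with the lever. Leave the loose parts round the vice where they are.

Things in the scene. Friction and masses are not known exactly. Their poses are not given: they have to be found in the camera images.
- drill_vice: Blue-green drill vice fixed to the bench, 110 x 271 mm on plan. Origin on the bench, z up, x along the jaws, y from the screw end to the fixed jaw. Work rests on its two rails, level bars along y, at x = -39..-21 and 21..39 mm, top at z = 35.5 mm. Both jaws span x = -46..46 mm. The fixed jaw's face is at y = 88.7 mm, its top at z = 71 mm, and 76 mm beyond y = 97 mm.
- vice_seat (a point): Where the plane of the rails' tops meets the fixed jaw's face, midway along the jaws: x = 0, y = 88.7, z = 35.5 mm in the vice's frame.
- drill_vice_moving_jaw: The vice's sliding jaw, 92 x 42 mm, top 73 mm above the bench. Axes as the vice's; its origin slides along the vice's y and lies 11.5 mm behind the vice's origin when the gap between the jaws is 30 mm (its face is then at y = 58.7 mm of the vice). The gap is 30 mm + 6.2 mm per rad of cam_lever, 37.1 mm when fully open.
- cam_lever (a joint): Lever angle; an eccentric drives the sliding jaw. 0 at the start, shut on the 30 mm block; grows as it opens (clockwise from above) to the stop at 1.15 rad. Turned back onto the 30 mm block it stops near 0, with no block at -0.40. Stiff (about 3 N at the knob), it stays where it is left and keeps the clamping force.
- lever_knob (a point): Centre of the black upright knob at the end of the lever: round, up to 25 mm thick, 37 mm tall (18 mm below this point to 19 mm above it); the point is 94 mm above the bench. The lever's arm below it is a rod 11 mm thick, its top about 76 mm above the bench.
- lever_pivot (a point): Point on the lever's vertical pivot axis at the height of lever_knob, 115 mm from it; at x = 0, y = -13 mm in the vice's frame.
- valve_block: Plain grey plastic block, 85 x 30 x 70 mm (x, y, z), 0.25 kg, origin at its centre. +x end: the two ports, blind holes 12 mm wide. +z face: a slot 12 mm wide, 8 mm deep across it, near the plain end. Broad faces (along y): a 22 mm cross bore in the middle. At the start it lies on the rails, slot up, port end to the vice's +x, broad faces between the jaws, top 30 mm above the fixed jaw.
- port_end (a point): Centre of the block's end with the two ports, 42.5 mm from the block's centre along its +x.
- acetal_cam: Bystander: white plastic cam disc, 96 mm wide, 41 mm tall, origin under its centre.
- flange: Bystander: turned light metal flange, 64 mm wide, 24 mm tall, origin under its centre.
- spacer_stack: Bystander: small white and black spacer, 25 mm wide, 30 mm tall, origin under its centre.
- circlip_pliers: Bystander: pliers with blue handles, 208 mm long, lying flat, 14 mm tall.

How it is judged (in metres and radians):
On the way, in this order (a step that is already met when the one before it is completed fails the run):
1. the vice is opened with the lever (past 0.6 rad) (value of joint cam_lever above 0.6 rad), for 0.2 s.
2. the block stands in the open vice, port end up, down on the rails, within the length of the jaws (angle between valve_block's own x axis and vertical below 0.06 rad and height (world z) of port_end above 0.117 m and height (world z) of valve_block between 0.0755 and 0.081 m and x of valve_block in the frame of drill_vice between -0.016 and 0.016 m and value of joint cam_lever above 0.4 rad), for 0.2 s.
At the end, for the whole second after the job is handed in: The block stands on the rails (centre 75.5 to 81 mm up) port end up and square to the jaws (within 0.06 rad), its centre within 16 mm of the middle of the jaws' length, at rest; the lever is below 0.2 rad and the sliding jaw presses the block with over 8 N (angle between valve_block's own x axis and vertical below 0.06 rad and height (world z) of port_end above 0.117 m and height (world z) of valve_block between 0.0755 and 0.081 m and x of valve_block in the frame of drill_vice between -0.016 and 0.016 m and angle between the y axis of valve_block and the y axis of drill_vice, either way round below 0.06 rad and contact force between drill_vice_moving_jaw and valve_block above 8 N and value of joint cam_lever below 0.2 rad and linear speed of valve_block below 0.01 m/s); the robot touches nothing.
It fails at once if a bystander (cam disc, flange, spacer or pliers) is moved more than 20 mm (distance of any of acetal_cam, flange, spacer_stack, circlip_pliers from where it was at the start of the episode above 0.02 m).
It also fails if it takes over 72 s, if anything falls off the work surface, if the arm or the gripper's body presses on something with over 40 N, if the wrist force passes 120 N, or if a joint passes its speed limit or range.

## Working session

There is one attempt and no reset: what is moved stays moved. The work goes in short steps, Python scripts to look and compute and a shell command to move; the robot and the scene stay as the last step left them, time stands still between calls to the robot, and variables do not carry over. Pictures are saved under pics/ and viewed, about 8 in all and at most 12, crops included, and the job is handed in when it is done.

```bash
ls && mkdir -p pics && python3 - <<'E'
from workcell import env
import cv2
for n in("side","top"):
    cv2.imwrite(f"pics/{n}0.png",env.grab_frame(n)[:,:,::-1]); c=env.get_calibration(n); print(n,c)
print(env.state())
E
```

```text
pics
side {'fx': 417.5943966476602, 'fy': 417.5943966476602, 'cx': 284.19496990470935, 'cy': 214.4950617612431, 'R': array([[-0.96595474, -0.25792346, -0.02017267],
       [-0.14206166,  0.59396987, -0.79184486],
       [ 0.21621733, -0.76202053, -0.61038904]]), 't': array([567.1974824 , 103.10216517, 944.77218404])}
top {'fx': 458.2107820305191, 'fy': 458.2107820305191, 'cx': 280.03188389787465, 'cy': 216.63824752558637, 'R': array([[ 0.01578345, -0.99985665,  0.00612928],
       [-0.99106051, -0.01645619, -0.13239434],
       [ 0.13247623, -0.00398485, -0.99117817]]), 't': array([  57.94627458,  543.42480275, 1021.66228517])}
{'time_s': 0.1, 'qpos': array([ 7.01283690e+01,  1.83489796e+01,  8.96985071e+01,  1.61295745e-03,
        7.20444108e+01, -1.14686186e+00]), 'qvel': array([ 0.0115035 , -0.19887795, -0.26575203,  0.02756957, -0.07683508,
        0.01754944]), 'effort': array([ 3.23235681e-04, -4.13332450e+01, -2.32512599e+01,  7.29032233e-02,
        4.21290763e-02, -6.34322487e-05]), 'ee_pos': array([184.43617272, 544.1471289 , 213.20047598]), 'ee_rot': array([-1.79908152e+02, -3.37263696e-03,  1.61274730e+02]), 'force': array([-0.1307004 ,  0.10744371, -0.35012608]), 'torque': array([-0.01969909,  0.02883501, -0.03367211]), 'gripper_width': 91.36956438463211}
```

View pics/top0.png

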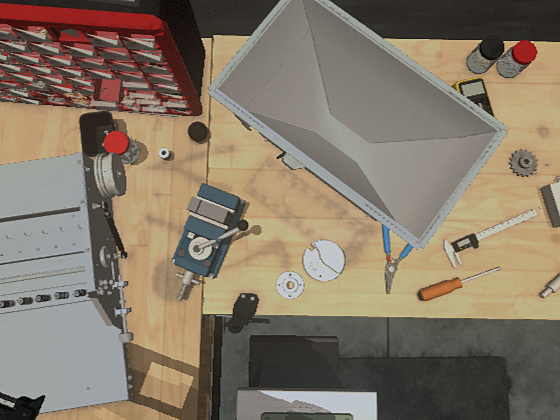

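View pics/side0.png

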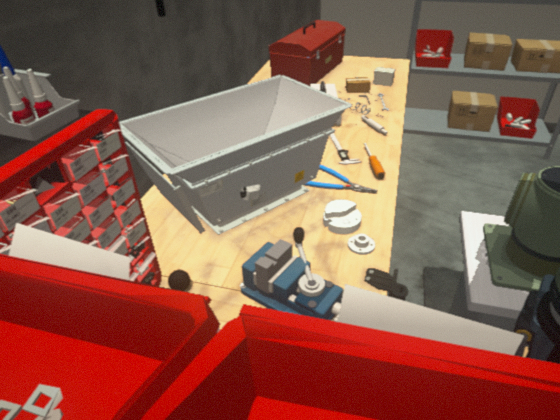

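```bash
cat > h.py <<'E'
import numpy as np, cv2
from workcell import env
C={n:env.get_calibration(n) for n in("side","top")}
def proj(n,X):
    c=C[n]; p=np.atleast_2d(X)@c["R"].T+c["t"]; return np.c_[c["fx"]*p[:,0]/p[:,2]+c["cx"],c["fy"]*p[:,1]/p[:,2]+c["cy"]]
def ray(n,u,v):
    c=C[n]; d=c["R"].T@np.array([(u-c["cx"])/c["fx"],(v-c["cy"])/c["fy"],1]); return -c["R"].T@c["t"],d
def onz(n,u,v,z):
    o,d=ray(n,u,v); return o+d*(z-o[2])/d[2]
def tri(a,b):
    (o1,d1),(o2,d2)=ray("top",*a),ray("side",*b)
    s=np.linalg.lstsq(np.c_[d1,-d2],o2-o1,rcond=None)[0]; p,q=o1+s[0]*d1,o2+s[1]*d2
    return (p+q)/2,np.linalg.norm(p-q)
E
python3 - <<'E'
from h import *
for n in C: print(n,-C[n]["R"].T@C[n]["t"])
t=cv2.imread("pics/top0.png")[170:310,150:270]; s=cv2.imread("pics/side0.png")[220:325,225:355]
t=cv2.resize(t,None,fx=4,fy=4,interpolation=2)
s=cv2.resize(s,None,fx=5,fy=5,interpolation=2)
cv2.imwrite("pics/tc.png",t);cv2.imwrite("pics/sc.png",s)
E
```

```text
side [358.2578422  804.98975541 669.76139962]
top [ 402.30630144   70.95184105 1084.24055817]
```

View pics/tc.png

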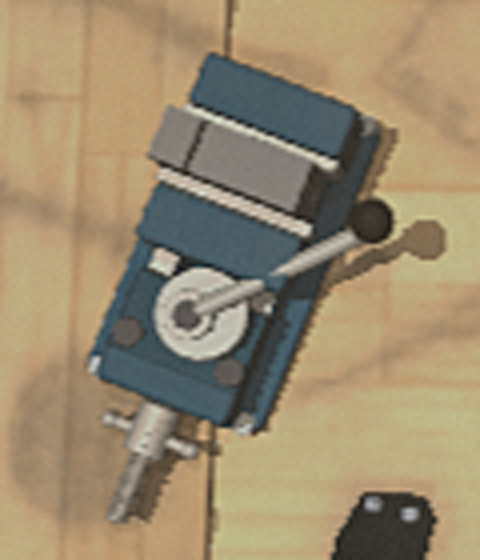

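View pics/sc.png

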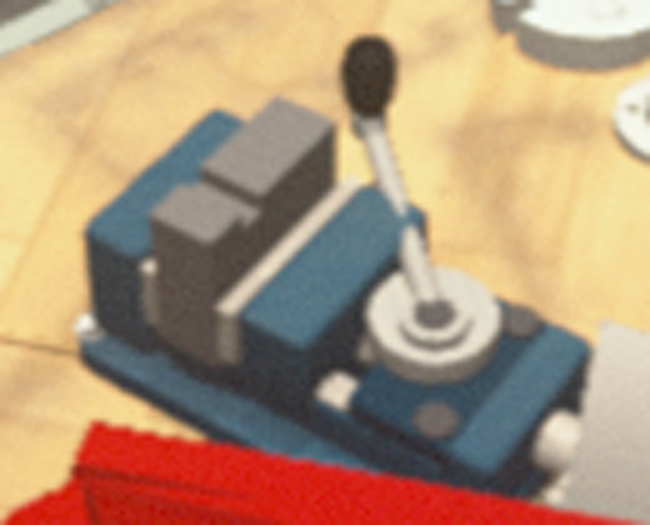

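```bash
python3 - <<'E'
from h import *
T=lambda x,y:((x+.5)/4+149.5,(y+.5)/4+169.5)
S=lambda x,y:((x+.5)/5+224.5,(y+.5)/5+219.5)
k=onz("top",*T(372,220),98); print("knob",k, tri(T(372,220),S(369,78)))
p=onz("top",*T(187,314),82); print("pivot",p,tri(T(187,314),S(434,315)))
c=[onz("top",*T(*a),105.5)[:2] for a in((170,106),(324,158),(302,212),(147,154))]
print("block",c,np.mean(c,0)); 
cs=[onz("side",*S(*a),105.5)[:2] for a in((281,98),(335,125),(206,241),(151,207))]
print("side",cs,np.mean(cs,0))
f=[onz("top",*T(*a),76)[:2] for a in((209,54),(360,108))];print("fixed jaw back",f)
v=f[1]-f[0];print(np.degrees(np.arctan2(v[1],v[0])),np.linalg.norm(v))
for a,b in((c[0],c[1]),(c[3],c[2]),(c[3],c[0]),(c[2],c[1]),(cs[3],cs[0]),(cs[2],cs[1])):
  v=b-a;print(np.degrees(np.arctan2(v[1],v[0])),np.linalg.norm(v))
# neighbours: floor objects
for nm,u in(("spacer",(165,154)),("blackcap",(197,132)),("flange",(289,286)),("cam",(324,260)),("hopper near rim corner",(422,245)),("hopper left",(210,93)),("rackcorner",(200,112)),("machine",(125,335)),("darkthing",(240,312))):
  print(nm,onz("top",*u,20).round())
E
```

```text
knob [515.33186458 147.70252125  98.        ] (array([515.19372339, 147.96949884,  93.40539449]), np.float64(1.3315064073656075))
pivot [463.85037897 248.532764    82.        ] (array([464.34274302, 250.98637787,  67.90439437]), np.float64(0.749115706312498))
block [array([574.76803539, 258.05493921]), array([547.70760797, 173.8976429 ]), array([518.17830222, 184.8298267 ]), array([548.29452809, 269.36369046])] [547.23711842 221.53652482]
side [array([543.46164637, 182.57907387]), array([517.81759   , 193.46194945]), array([549.34223265, 269.10699483]), array([575.48875371, 256.45770385])] [546.52755568 225.4014305 ]
fixed jaw back [array([609.86662775, 243.10403021]), array([580.62190619, 157.77794032])]
-108.91867295897427 90.19864386819276
-107.82497783571223 88.40088944457212
-109.6090649196078 89.73829272761598
-23.130835423190533 28.787748150996293
-20.31529432969682 31.487974543609432
-113.43720282288318 80.52196950111365
-112.62365565841293 81.95105847903051
spacer [691. 343.  20.]
blackcap [746. 269.  20.]
flange [384.  44.  20.]
cam [445. -37.  20.]
hopper near rim corner [ 483. -265.   20.]
hopper left [845. 242.  20.]
rackcorner [796. 264.  20.]
machine [269. 413.  20.]
darkthing [324. 154.  20.]
```

```bash
python3 - <<'E'
from h import *
for u in((130,345),(82,153),(128,400)):
  for z in(0,100,200,300,400):
    X=onz("top",*u,z); print(u,X.round(),proj("side",X).round())
E
python3 -m jog '[{"dx":0.05,"dy":-0.05,"dz":0.03,"wz":-0.149},{"dx":0.05,"dy":-0.05,"wz":-0.149},{"dx":0.05,"dy":-0.05,"wz":-0.149},{"dx":0.05,"dy":-0.05,"wz":-0.149},{"dx":0.04,"dy":-0.05,"wz":-0.149},{"dx":0.04,"dy":-0.05,"wz":-0.149},{"dx":0.03,"dy":-0.05,"wz":-0.149},{"dx":0.02,"dy":-0.047,"wz":-0.149},{"wz":-0.149},{"wz":-0.149}]'
```

```text
(130, 345) [244. 406.   0.] [[422. 403.]]
(130, 345) [259. 375. 100.] [[424. 349.]]
(130, 345) [273. 345. 200.] [[426. 289.]]
(130, 345) [288. 314. 300.] [[429. 222.]]
(130, 345) [302. 283. 400.] [[431. 147.]]
(82, 153) [695. 549.   0.] [[132. 419.]]
(82, 153) [668. 505. 100.] [[148. 363.]]
(82, 153) [641. 461. 200.] [[164. 302.]]
(82, 153) [614. 417. 300.] [[183. 233.]]
(82, 153) [587. 373. 400.] [[204. 156.]]
(128, 400) [123. 404.   0.] [[501. 419.]]
(128, 400) [149. 373. 100.] [[499. 363.]]
(128, 400) [175. 342. 200.] [[497. 300.]]
(128, 400) [200. 312. 300.] [[496. 231.]]
(128, 400) [226. 281. 400.] [[493. 153.]]invalid input
```

```bash
python3 -m jog --help; python3 -m jog '[{"dx":0.03,"dy":-0.03,"dz":0.02,"wz":-0.149,"grip":-1},{"dx":0.03,"dy":-0.039,"wz":-0.149,"grip":-1}]'
```

```text
invalid input: not JSON, or not a number
invalid input
```

```bash
python3 -m jog '[{"dx":0.03,"dy":-0.03,"dz":0.02,"wx":0,"wy":0,"wz":-0.149,"grip":-1},{"dx":0.03,"dy":-0.039,"dz":0.0,"wx":0,"wy":0,"wz":-0.149,"grip":-1}]' 20; python3 -c "
from workcell import env;print(env.state())"
```

```text
time_s: 0.3
ee_pos: [245.4, 476.9, 235.3]
ee_rot: [179.8, -0.0, 144.0]
force: [1.1, 0.6, 0.4]
gripper_width: 91.0
{'time_s': 0.3, 'qpos': array([ 6.15515059e+01,  1.39495281e+01,  9.27163789e+01, -6.35553834e-03,
        7.31129669e+01,  7.52006408e+00]), 'qvel': array([-48.33103517, -21.19459028,  31.9081526 ,  -0.78904306,
        -8.96428906,  38.51208551]), 'effort': array([  7.03247532, -34.95510221, -23.69210064,   0.41028379,
         0.4540839 ,  -0.53201856]), 'ee_pos': array([245.35597826, 476.92602102, 235.25432539]), 'ee_rot': array([ 1.79779979e+02, -2.29032461e-02,  1.44033320e+02]), 'force': array([1.13757684, 0.60811149, 0.35251082]), 'torque': array([ 0.0187718 , -0.04381766, -0.00271031]), 'gripper_width': 90.9948201999733}
```

```bash
python3 -m jog '[{"dx":0.03,"dy":-0.0365,"dz":0,"wx":0,"wy":0,"wz":-0.142,"grip":-1},{"dx":0.03,"dy":-0.0365,"dz":0,"wx":0,"wy":0,"wz":-0.142,"grip":-1},{"dx":0.03,"dy":-0.0365,"dz":0,"wx":0,"wy":0,"wz":-0.142,"grip":-1},{"dx":0.03,"dy":-0.0365,"dz":0,"wx":0,"wy":0,"wz":-0.142,"grip":-1},{"dx":0.03,"dy":-0.0365,"dz":0,"wx":0,"wy":0,"wz":-0.142,"grip":-1},{"dx":0.03,"dy":-0.0365,"dz":0,"wx":0,"wy":0,"wz":-0.142,"grip":-1},{"dx":0.03,"dy":-0.0365,"dz":0,"wx":0,"wy":0,"wz":-0.142,"grip":-1},{"dx":0.03,"dy":-0.0365,"dz":0,"wx":0,"wy":0,"wz":-0.142,"grip":-1},{"dx":0.03,"dy":-0.0365,"dz":0,"wx":0,"wy":0,"wz":-0.138,"grip":-1},{"dx":0,"dy":0,"dz":0,"wx":0,"wy":0,"wz":0,"grip":-1}]' 25
```

```text
time_s: 1.3
ee_pos: [517.5, 142.9, 233.2]
ee_rot: [179.9, 0.1, 70.8]
force: [-0.3, 1.0, -0.4]
gripper_width: 91.2
```

```bash
python3 -m jog '[{"dx":-0.002,"dy":0.005,"dz":-0.04,"wx":0,"wy":0,"wz":0,"grip":-1},{"dx":0,"dy":0,"dz":-0.04,"wx":0,"wy":0,"wz":0,"grip":-1},{"dx":0,"dy":0,"dz":-0.04,"wx":0,"wy":0,"wz":0,"grip":-1},{"dx":0,"dy":0,"dz":-0.029,"wx":0,"wy":0,"wz":0,"grip":-1},{"dx":0,"dy":0,"dz":0,"wx":0,"wy":0,"wz":0,"grip":-1},{"dx":0,"dy":0,"dz":0,"wx":0,"wy":0,"wz":0,"grip":1},{"dx":0,"dy":0,"dz":0,"wx":0,"wy":0,"wz":0,"grip":1},{"dx":0,"dy":0,"dz":0,"wx":0,"wy":0,"wz":0,"grip":1},{"dx":0,"dy":0,"dz":0,"wx":0,"wy":0,"wz":0,"grip":1},{"dx":0,"dy":0,"dz":0,"wx":0,"wy":0,"wz":0,"grip":1}]' 25
```

```text
time_s: 2.3
ee_pos: [513.0, 152.2, 85.8]
ee_rot: [179.9, -0.1, 71.2]
force: [-0.6, 0.8, 0.2]
gripper_width: 54.0
```

```bash
python3 -m jog '[{"dx":0,"dy":0,"dz":0,"wx":0,"wy":0,"wz":0,"grip":1},{"dx":0,"dy":0,"dz":0,"wx":0,"wy":0,"wz":0,"grip":1},{"dx":0,"dy":0,"dz":0,"wx":0,"wy":0,"wz":0,"grip":1}]' 25
python3 - <<'E'
import numpy as np
p=np.array([464,249.5]);r=115
a=np.radians(np.linspace(-63,-63-68,13));q=p+r*np.c_[np.cos(a),np.sin(a)]
print(q[0],q[-1]);print(np.diff(q,axis=0).round(1).tolist())
E
```

```text
time_s: 2.6
ee_pos: [512.8, 151.9, 85.0]
ee_rot: [180.0, 0.0, 71.2]
force: [4.2, -4.5, 0.5]
gripper_width: 30.3
[516.20890747 147.03424972] [388.55321167 162.70839827]
[[-10.4, -4.7], [-10.8, -3.6], [-11.1, -2.5], [-11.3, -1.4], [-11.4, -0.3], [-11.3, 0.8], [-11.2, 1.9], [-11.0, 3.0], [-10.6, 4.1], [-10.1, 5.1], [-9.6, 6.1], [-8.9, 7.0]]
```

```bash
python3 -m jog '[{"dx":0.002,"dy":-0.003,"dz":0,"wx":0,"wy":0,"wz":0,"grip":1},{"dx":0,"dy":0,"dz":0,"wx":0,"wy":0,"wz":0,"grip":1},{"dx":0,"dy":0,"dz":0,"wx":0,"wy":0,"wz":0,"grip":1},{"dx":0,"dy":0,"dz":0,"wx":0,"wy":0,"wz":0,"grip":1}]' 25
```

```text
time_s: 3.0
ee_pos: [514.8, 149.9, 85.1]
ee_rot: [180.0, -0.1, 71.2]
force: [0.3, 6.2, -0.2]
gripper_width: 23.2
```

```bash
python3 -m jog '[{"dx":-0.0104,"dy":-0.0055,"dz":0,"wx":0,"wy":0,"wz":0,"grip":1},{"dx":-0.0108,"dy":-0.004,"dz":0,"wx":0,"wy":0,"wz":0,"grip":1},{"dx":-0.0111,"dy":-0.0028,"dz":0,"wx":0,"wy":0,"wz":0,"grip":1},{"dx":-0.0113,"dy":-0.0014,"dz":0,"wx":0,"wy":0,"wz":0,"grip":1},{"dx":-0.0114,"dy":-0.0003,"dz":0,"wx":0,"wy":0,"wz":0,"grip":1},{"dx":-0.0113,"dy":0.0008,"dz":0,"wx":0,"wy":0,"wz":0,"grip":1},{"dx":0,"dy":0,"dz":0,"wx":0,"wy":0,"wz":0,"grip":1}]' 25
```

```text
time_s: 3.7
ee_pos: [447.6, 133.8, 85.1]
ee_rot: [179.9, 0.2, 71.3]
force: [0.8, -5.1, 0.7]
gripper_width: 22.9
```

```bash
python3 -m jog '[{"dx":-0.0112,"dy":0.0019,"dz":0,"wx":0,"wy":0,"wz":0,"grip":1},{"dx":-0.011,"dy":0.003,"dz":0,"wx":0,"wy":0,"wz":0,"grip":1},{"dx":-0.0106,"dy":0.0041,"dz":0,"wx":0,"wy":0,"wz":0,"grip":1},{"dx":-0.0101,"dy":0.0051,"dz":0,"wx":0,"wy":0,"wz":0,"grip":1},{"dx":-0.0090,"dy":0.0057,"dz":0,"wx":0,"wy":0,"wz":0,"grip":1},{"dx":0,"dy":0,"dz":0,"wx":0,"wy":0,"wz":0,"grip":1},{"dx":0,"dy":0,"dz":0,"wx":0,"wy":0,"wz":0,"grip":1},{"dx":0,"dy":0,"dz":0,"wx":0,"wy":0,"wz":0,"grip":1}]' 25
```

```text
time_s: 4.5
ee_pos: [396.0, 154.9, 85.0]
ee_rot: [-179.9, 0.1, 71.2]
force: [-1.8, -2.4, 5.6]
gripper_width: 23.1
```

```bash
python3 -m jog '[{"dx":0,"dy":0,"dz":0,"wx":0,"wy":0,"wz":0,"grip":-1},{"dx":0,"dy":0,"dz":0,"wx":0,"wy":0,"wz":0,"grip":-1},{"dx":0,"dy":0,"dz":0,"wx":0,"wy":0,"wz":0,"grip":-1},{"dx":0,"dy":0,"dz":0.04,"wx":0,"wy":0,"wz":0,"grip":-1},{"dx":0,"dy":0,"dz":0.05,"wx":0,"wy":0,"wz":0,"grip":-1},{"dx":0,"dy":0,"dz":0.05,"wx":0,"wy":0,"wz":0,"grip":-1},{"dx":0,"dy":-0.05,"dz":0,"wx":0,"wy":0,"wz":0,"grip":-1},{"dx":0,"dy":-0.05,"dz":0,"wx":0,"wy":0,"wz":0,"grip":-1},{"dx":0,"dy":-0.03,"dz":0,"wx":0,"wy":0,"wz":0,"grip":-1}]' 40
python3 - <<'E'
from h import *
t=env.grab_frame("top")[:,:,::-1];cv2.imwrite("pics/top1.png",t)
cv2.imwrite("pics/tc1.png",cv2.resize(t[170:310,140:270],None,fx=4,fy=4,interpolation=2))
cv2.imwrite("pics/side1.png",env.grab_frame("side")[:,:,::-1])
E
```

```text
time_s: 5.4
ee_pos: [396.1, 23.7, 225.3]
ee_rot: [179.9, 0.0, 71.2]
force: [-0.0, -0.4, -0.7]
gripper_width: 90.3
```

View pics/tc1.png

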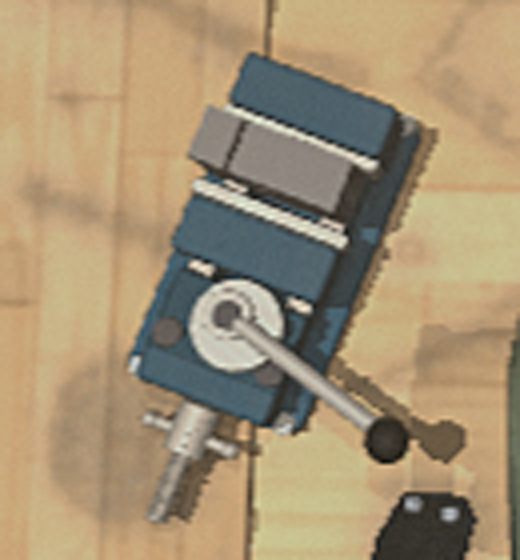

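```bash
cat >> h.py <<'E'
A=np.radians(-109);vx=np.array([np.cos(A),np.sin(A),0]);vy=np.array([-np.sin(A),np.cos(A),0])
O=np.array([464,249.7,0])+13*vy
W=lambda x,y,z:O+x*vx+y*vy+np.array([0,0,z])
E
python3 - <<'E'
from h import *
print(vx,vy,O)
T=lambda x,y:((x+.5)/4+139.5,(y+.5)/4+169.5)
print("knob",onz("top",*T(387,438),98)," pivot",onz("top",*T(228,314),82))
c=[onz("top",*T(*a),105.5) for a in((213,106),(363,162),(339,213),(190,157))]
print(np.mean(c,0),W(-1.8,73.7,0))
pre,gr=W(126,73,158),W(13.5,73,92.5)
print(pre,gr,gr-pre,vy*np.pi/3)
E
```

```text
[-0.32556815 -0.94551858  0.        ] [ 0.94551858 -0.32556815  0.        ] [476.29174148 245.46761399   0.        ]
knob [398.22421079 157.90734467  98.        ]  pivot [463.85920325 247.98737231  82.        ]
[546.15251644 221.22638201 105.5       ] [546.56248318 223.17517444   0.        ]
[504.29301004 102.56579819 158.        ] [540.91942742 208.93663795  92.5       ] [ 36.62641738 106.37083975 -65.5       ] [ 0.99014474 -0.34093417  0.        ]
```

```bash
python3 -m jog '[{"dx":0.0135,"dy":0.0096,"dz":0,"wx":0.1238,"wy":-0.0426,"wz":0,"grip":-1},{"dx":0.0135,"dy":0.0096,"dz":0,"wx":0.1238,"wy":-0.0426,"wz":0,"grip":-1},{"dx":0.0135,"dy":0.0096,"dz":0,"wx":0.1238,"wy":-0.0426,"wz":0,"grip":-1},{"dx":0.0135,"dy":0.0096,"dz":0,"wx":0.1238,"wy":-0.0426,"wz":0,"grip":-1},{"dx":0.0135,"dy":0.0096,"dz":-0.01,"wx":0.1238,"wy":-0.0426,"wz":0,"grip":-1},{"dx":0.0135,"dy":0.0096,"dz":-0.017,"wx":0.1238,"wy":-0.0426,"wz":0,"grip":-1},{"dx":0.0135,"dy":0.0096,"dz":-0.02,"wx":0.1238,"wy":-0.0426,"wz":0,"grip":-1},{"dx":0.0135,"dy":0.0097,"dz":-0.02,"wx":0.1238,"wy":-0.0426,"wz":0,"grip":-1},{"dx":0,"dy":0,"dz":0,"wx":0,"wy":0,"wz":0,"grip":-1},{"dx":0,"dy":0,"dz":0,"wx":0,"wy":0,"wz":0,"grip":-1}]' 45
python3 -c "
from workcell import env
import numpy as np
from scipy.spatial.transform import Rotation as R
s=env.state();print(s['qpos'].round(1));print(R.from_euler('xyz',s['ee_rot'],degrees=True).as_matrix().round(3))"
```

```text
time_s: 6.5
ee_pos: [504.2, 103.0, 157.4]
ee_rot: [-179.9, -60.0, 71.1]
force: [0.7, -0.5, -0.1]
gripper_width: 91.0
[-24.2  23.1 122.8  68.   68.4 -53. ]
[[ 0.162  0.946  0.279]
 [ 0.474 -0.323  0.819]
 [ 0.866 -0.001 -0.501]]
```

```bash
python3 -m jog '[{"dx":0.0122,"dy":0.0355,"dz":-0.0218,"wx":0,"wy":0,"wz":0,"grip":-1},{"dx":0.0122,"dy":0.0355,"dz":-0.0218,"wx":0,"wy":0,"wz":0,"grip":-1},{"dx":0.0122,"dy":0.0355,"dz":-0.0218,"wx":0,"wy":0,"wz":0,"grip":-1},{"dx":0,"dy":0,"dz":0,"wx":0,"wy":0,"wz":0,"grip":-1},{"dx":0,"dy":0,"dz":0,"wx":0,"wy":0,"wz":0,"grip":-1},{"dx":0,"dy":0,"dz":0,"wx":0,"wy":0,"wz":0,"grip":-1}]' 45
python3 - <<'E'
from h import *
t=env.grab_frame("top")[150:290,130:290,::-1];s=env.grab_frame("side")[190:330,225:400,::-1]
t=cv2.resize(t,None,fx=2.5,fy=4,interpolation=2)
t=cv2.resize(env.grab_frame("top")[150:290,130:250,::-1],(386,450),interpolation=2)
s=cv2.resize(s[:,:130],(410,450),interpolation=2)
cv2.imwrite("pics/g.png",np.hstack([t,s]))
E
```

```text
time_s: 7.1
ee_pos: [541.7, 208.9, 95.6]
ee_rot: [179.0, -60.1, 72.0]
force: [0.0, -0.3, 0.1]
gripper_width: 91.3
```

View pics/g.png

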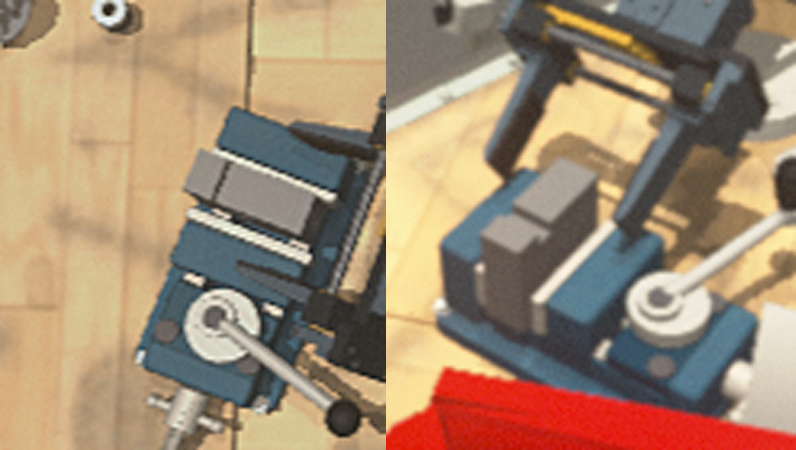

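```bash
python3 -m jog '[{"dx":0,"dy":0,"dz":0,"wx":0,"wy":0,"wz":0,"grip":-1},{"dx":0,"dy":0,"dz":0,"wx":0,"wy":0,"wz":0,"grip":-1}]' 45;python3 -m jog '[{"dx":0,"dy":0,"dz":0,"wx":0,"wy":0,"wz":0,"grip":1},{"dx":0,"dy":0,"dz":0,"wx":0,"wy":0,"wz":0,"grip":1},{"dx":0,"dy":0,"dz":0,"wx":0,"wy":0,"wz":0,"grip":1},{"dx":0,"dy":0,"dz":0,"wx":0,"wy":0,"wz":0,"grip":1},{"dx":0,"dy":0,"dz":0,"wx":0,"wy":0,"wz":0,"grip":1},{"dx":0,"dy":0,"dz":0,"wx":0,"wy":0,"wz":0,"grip":1},{"dx":0,"dy":0,"dz":0,"wx":0,"wy":0,"wz":0,"grip":1},{"dx":0,"dy":0,"dz":0,"wx":0,"wy":0,"wz":0,"grip":1},{"dx":0,"dy":0,"dz":0,"wx":0,"wy":0,"wz":0,"grip":1}]' 45
```

```text
time_s: 7.45
ee_pos: [541.2, 208.4, 92.9]
ee_rot: [179.6, -60.0, 71.4]
force: [-0.0, 0.4, -0.6]
gripper_width: 90.8
time_s: 8.35
ee_pos: [540.6, 209.2, 92.6]
ee_rot: [179.7, -60.0, 71.4]
force: [-1.2, 0.6, 0.2]
gripper_width: 29.8
```

```bash
python3 -m jog '[{"dx":0,"dy":0,"dz":0,"wx":0,"wy":0,"wz":0,"grip":1},{"dx":0,"dy":0,"dz":0.01,"wx":0,"wy":0,"wz":0,"grip":1},{"dx":0,"dy":0,"dz":0.02,"wx":0,"wy":0,"wz":0,"grip":1},{"dx":0,"dy":0,"dz":0.025,"wx":0,"wy":0,"wz":0,"grip":1},{"dx":0,"dy":0,"dz":0.025,"wx":0,"wy":0,"wz":0,"grip":1},{"dx":0,"dy":0,"dz":0.025,"wx":0,"wy":0,"wz":0,"grip":1},{"dx":0,"dy":0,"dz":0.015,"wx":0,"wy":0,"wz":0,"grip":1},{"dx":0,"dy":0,"dz":0,"wx":0,"wy":0,"wz":0,"grip":1},{"dx":0,"dy":0,"dz":0,"wx":0,"wy":0,"wz":0,"grip":1}]' 50
```

```text
time_s: 9.25
ee_pos: [540.5, 208.9, 211.5]
ee_rot: [179.7, -59.9, 71.4]
force: [-0.1, 0.0, -3.4]
gripper_width: 30.1
```

```bash
python3 -m jog '[{"dx":0.0008,"dy":0.0022,"dz":0,"wx":-0.099,"wy":0.0341,"wz":0,"grip":1},{"dx":0.0008,"dy":0.0022,"dz":0,"wx":-0.099,"wy":0.0341,"wz":0,"grip":1},{"dx":0.0008,"dy":0.0022,"dz":0,"wx":-0.099,"wy":0.0341,"wz":0,"grip":1},{"dx":0.0008,"dy":0.0022,"dz":0,"wx":-0.099,"wy":0.0341,"wz":0,"grip":1},{"dx":0.0008,"dy":0.0022,"dz":0,"wx":-0.099,"wy":0.0341,"wz":0,"grip":1},{"dx":0.0008,"dy":0.0022,"dz":0,"wx":-0.099,"wy":0.0341,"wz":0,"grip":1},{"dx":0.0008,"dy":0.0022,"dz":0,"wx":-0.099,"wy":0.0341,"wz":0,"grip":1},{"dx":0.0008,"dy":0.0022,"dz":0,"wx":-0.099,"wy":0.0341,"wz":0,"grip":1}]' 50
python3 -m jog '[{"dx":0.0008,"dy":0.0022,"dz":0,"wx":-0.099,"wy":0.0341,"wz":0,"grip":1},{"dx":0.0008,"dy":0.0022,"dz":0,"wx":-0.099,"wy":0.0341,"wz":0,"grip":1},{"dx":0.0008,"dy":0.0022,"dz":0,"wx":-0.099,"wy":0.0341,"wz":0,"grip":1},{"dx":0.0008,"dy":0.0022,"dz":0,"wx":-0.099,"wy":0.0341,"wz":0,"grip":1},{"dx":0.0008,"dy":0.0022,"dz":0,"wx":-0.099,"wy":0.0341,"wz":0,"grip":1},{"dx":0.0008,"dy":0.0022,"dz":0,"wx":-0.099,"wy":0.0341,"wz":0,"grip":1},{"dx":0.0008,"dy":0.0022,"dz":0,"wx":-0.099,"wy":0.0341,"wz":0,"grip":1},{"dx":0,"dy":0,"dz":0,"wx":0,"wy":0,"wz":0,"grip":1},{"dx":0,"dy":0,"dz":0,"wx":0,"wy":0,"wz":0,"grip":1},{"dx":0,"dy":0,"dz":0,"wx":0,"wy":0,"wz":0,"grip":1}]' 50
python3 - <<'E'
from h import *
s=env.state();print(s['qpos'].round(1), [float((s['ee_pos']-O)@v) for v in(vx,vy)])
t=cv2.resize(env.grab_frame("top")[130:280,140:260,::-1],(360,450),interpolation=2)
s=cv2.resize(env.grab_frame("side")[150:310,215:355,::-1],(394,450),interpolation=2)
cv2.imwrite("pics/r.png",np.hstack([t,s]))
E
```

```text
time_s: 10.05
ee_pos: [546.2, 226.5, 210.8]
ee_rot: [-179.8, -11.6, 71.2]
force: [-0.0, 1.0, -2.5]
gripper_width: 29.7
time_s: 11.05
ee_pos: [552.7, 241.3, 212.5]
ee_rot: [-179.8, 29.9, 71.2]
force: [0.3, 0.4, -2.0]
gripper_width: 29.8
[ 32.4  33.8  70.6 -18.3  99.3  52.1] [-20.98754738277523, 73.62055449279767]
```

View pics/r.png

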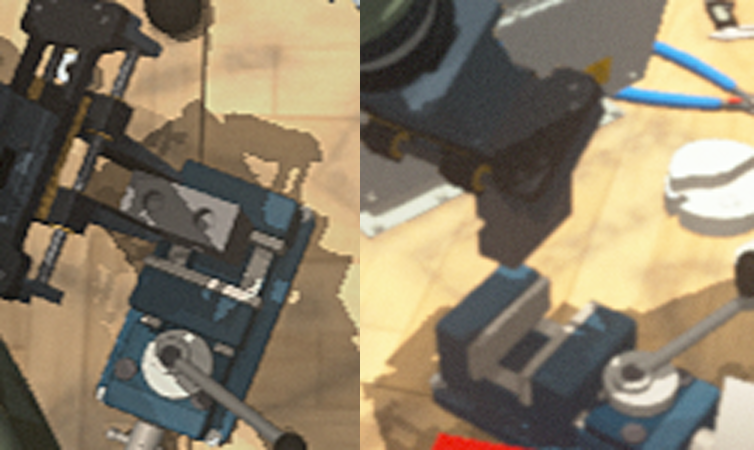

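```bash
python3 - <<'E'
from h import *
for a in((182,210),(152,206),(204,218),(240,200),(229,252),(133,169)):
  p=onz("top",a[0]/3+139.7,a[1]/3+129.7,239.7)-O; print(a,p@vx,p@vy)
# jaw faces at z~72: fixed liner edges, moving liner edges
for a,z in(((285,238),71),((250,300),73),((147,262),73)):
  p=onz("top",a[0]/3+139.7,a[1]/3+129.7,z)-O; print(a,p@vx,p@vy)
E
```

```text
(182, 210) 4.904163942009677 73.94424804968786
(152, 206) -13.541202091534736 69.929188978802
(204, 218) 19.5746676522276 73.90744552534626
(240, 200) 36.544589794527944 92.15884704625536
(229, 252) 41.81344185046472 59.26986469535528
(133, 169) -33.23262444088894 87.71494846406108
(285, 238) 47.80048715319817 97.79028950751137
(250, 300) 40.126452598933575 45.40862708673268
(147, 262) -41.66090016378484 45.848753043235504
```

```bash
python3 -m jog '[{"dx":-0.0015,"dy":0.0005,"dz":-0.02,"wx":0,"wy":0,"wz":0,"grip":1},{"dx":-0.0015,"dy":0.0005,"dz":-0.025,"wx":0,"wy":0,"wz":0,"grip":1},{"dx":0,"dy":0,"dz":-0.02,"wx":0,"wy":0,"wz":0,"grip":1},{"dx":0,"dy":0,"dz":-0.008,"wx":0,"wy":0,"wz":0,"grip":1},{"dx":0,"dy":0,"dz":0,"wx":0,"wy":0,"wz":0,"grip":1},{"dx":0,"dy":0,"dz":0,"wx":0,"wy":0,"wz":0,"grip":1}]' 50
python3 - <<'E'
from h import *
s=env.state();print(s['qpos'].round(1), [float((s['ee_pos']-O)@v) for v in(vx,vy)])
t=cv2.resize(env.grab_frame("top")[160:260,170:250,::-1],(400,500),interpolation=2)
s=cv2.resize(env.grab_frame("side")[190:310,225:320,::-1],(396,500),interpolation=2)
cv2.imwrite("pics/l.png",np.hstack([t,s]))
E
```

```text
time_s: 11.75
ee_pos: [550.5, 243.0, 140.9]
ee_rot: [-180.0, 29.9, 71.2]
force: [-0.7, 0.7, -2.9]
gripper_width: 29.9
[ 32.7  36.4  76.4 -18.   91.4  55. ] [-21.790904253331806, 70.97137603863555]
```

View pics/l.png

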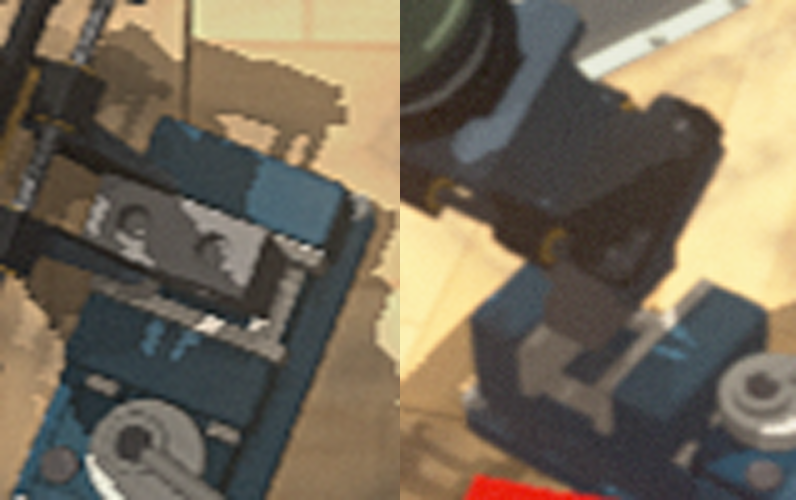

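```bash
python3 -m jog '[{"dx":0,"dy":0,"dz":-0.01,"wx":0,"wy":0,"wz":0,"grip":1},{"dx":0,"dy":0,"dz":-0.01,"wx":0,"wy":0,"wz":0,"grip":1},{"dx":0,"dy":0,"dz":-0.01,"wx":0,"wy":0,"wz":0,"grip":1},{"dx":0,"dy":0,"dz":0,"wx":0,"wy":0,"wz":0,"grip":1},{"dx":0,"dy":0,"dz":0,"wx":0,"wy":0,"wz":0,"grip":1}]' 50
```

```text
time_s: 12.35
ee_pos: [549.8, 242.9, 109.0]
ee_rot: [-179.8, 30.0, 71.3]
force: [0.1, 0.2, -3.8]
gripper_width: 29.5
```

```bash
python3 -m jog '[{"dx":0,"dy":0,"dz":-0.006,"wx":0,"wy":0,"wz":0,"grip":1},{"dx":0,"dy":0,"dz":-0.006,"wx":0,"wy":0,"wz":0,"grip":1},{"dx":0,"dy":0,"dz":-0.002,"wx":0,"wy":0,"wz":0,"grip":1},{"dx":0,"dy":0,"dz":0,"wx":0,"wy":0,"wz":0,"grip":1},{"dx":0,"dy":0,"dz":0,"wx":0,"wy":0,"wz":0,"grip":1}]' 50; python3 -m jog '[{"dx":0,"dy":0,"dz":-0.001,"wx":0,"wy":0,"wz":0,"grip":1},{"dx":0,"dy":0,"dz":0,"wx":0,"wy":0,"wz":0,"grip":1},{"dx":0,"dy":0,"dz":0,"wx":0,"wy":0,"wz":0,"grip":1}]' 50;  python3 -m jog '[{"dx":0,"dy":0,"dz":-0.001,"wx":0,"wy":0,"wz":0,"grip":1},{"dx":0,"dy":0,"dz":0,"wx":0,"wy":0,"wz":0,"grip":1},{"dx":0,"dy":0,"dz":0,"wx":0,"wy":0,"wz":0,"grip":1}]' 50
```

```text
time_s: 12.85
ee_pos: [549.9, 243.0, 95.7]
ee_rot: [-179.9, 30.0, 71.2]
force: [-1.4, -0.0, -2.0]
gripper_width: 29.8
time_s: 13.15
ee_pos: [549.9, 243.1, 95.6]
ee_rot: [-179.9, 30.0, 71.2]
force: [-1.2, 1.4, 4.9]
gripper_width: 29.8
time_s: 13.45
ee_pos: [550.0, 243.1, 95.5]
ee_rot: [-179.9, 30.0, 71.2]
force: [-1.7, 2.0, 9.4]
gripper_width: 29.6
```

```bash
python3 -m jog '[{"dx":0,"dy":0,"dz":-0.001,"wx":0,"wy":0,"wz":0,"grip":1},{"dx":0,"dy":0,"dz":0,"wx":0,"wy":0,"wz":0,"grip":1},{"dx":0,"dy":0,"dz":-0.001,"wx":0,"wy":0,"wz":0,"grip":1},{"dx":0,"dy":0,"dz":0,"wx":0,"wy":0,"wz":0,"grip":1}]' 8; python3 - <<'E'
from h import *
t=cv2.resize(env.grab_frame("top")[160:260,170:250,::-1],(400,500),interpolation=2)
s=cv2.resize(env.grab_frame("side")[200:300,235:315,::-1],(400,500),interpolation=2)
cv2.imwrite("pics/d.png",np.hstack([t,s]))
E
```

```text
time_s: 13.85
ee_pos: [550.6, 243.0, 93.7]
ee_rot: [180.0, 30.0, 71.2]
force: [-0.5, 1.0, 10.0]
gripper_width: 29.7
```

View pics/d.png

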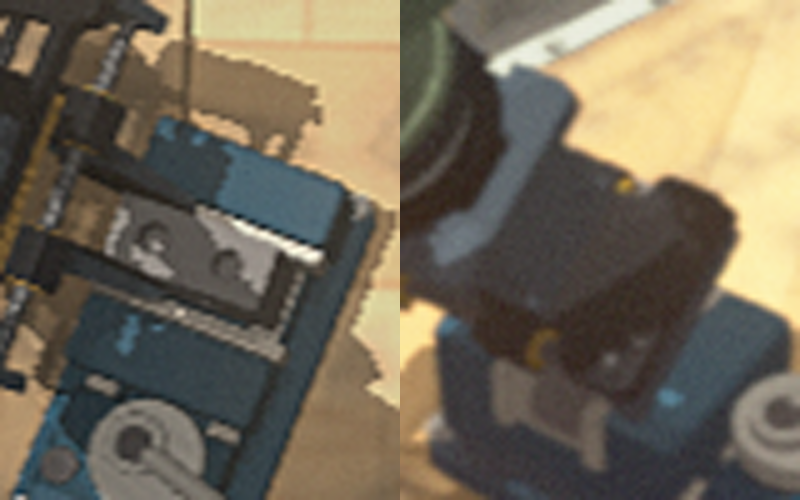

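```bash
python3 -m jog '[{"dx":0,"dy":0,"dz":0,"wx":0,"wy":0,"wz":0,"grip":-1},{"dx":0,"dy":0,"dz":0,"wx":0,"wy":0,"wz":0,"grip":-1},{"dx":0,"dy":0,"dz":0,"wx":0,"wy":0,"wz":0,"grip":-1},{"dx":0,"dy":0,"dz":0,"wx":0,"wy":0,"wz":0,"grip":-1},{"dx":0.0033,"dy":0.0095,"dz":0.0173,"wx":0,"wy":0,"wz":0,"grip":-1},{"dx":0.0065,"dy":0.0189,"dz":0.0346,"wx":0,"wy":0,"wz":0,"grip":-1},{"dx":0,"dy":0,"dz":0.04,"wx":0,"wy":0,"wz":0,"grip":-1},{"dx":0,"dy":0,"dz":0.04,"wx":0,"wy":0,"wz":0,"grip":-1},{"dx":0,"dy":0,"dz":0.02,"wx":0,"wy":0,"wz":0,"grip":-1}]' 25
python3 - <<'E'
from h import *
t=cv2.resize(env.grab_frame("top")[160:260,170:250,::-1],(400,500),interpolation=2)
s=cv2.resize(env.grab_frame("side")[200:300,235:315,::-1],(400,500),interpolation=2)
cv2.imwrite("pics/e.png",np.hstack([t,s]))
E
```

```text
time_s: 14.85
ee_pos: [560.6, 271.9, 247.0]
ee_rot: [179.9, 29.8, 71.1]
force: [-0.6, -0.7, 0.7]
gripper_width: 91.1
```

View pics/e.png

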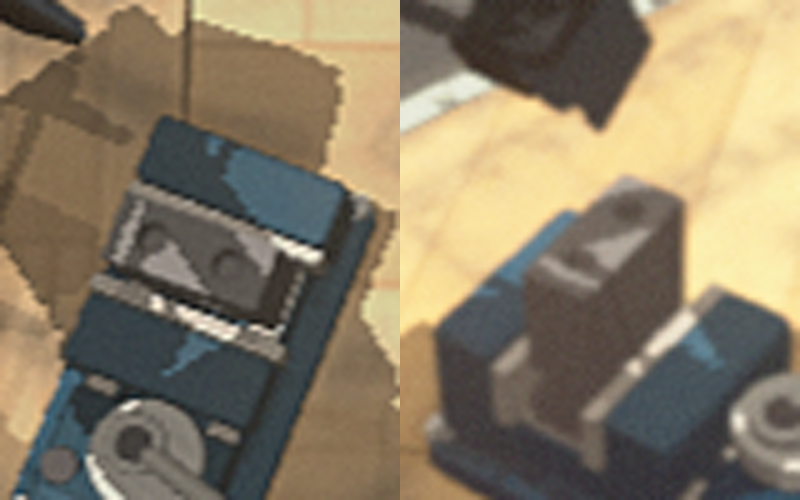

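```bash
python3 - <<'E'
from h import *
T=lambda x,y:((x+.5)/5+169.5,(y+.5)/5+159.5)
S=lambda x,y:((x-400+.5)/5+234.5,(y+.5)/5+199.5)
for a,b in(((152,237),(588,260)),((227,265),(630,208))):
  X,e=tri(T(*a),S(*b));p=X-O;print(X,e,p@vx,p@vy)
for a in((135,180),(287,236),(262,312),(106,264)):
  p=onz("top",*T(*a),120.5)-O;print(p@vx,p@vy)
for a in((630,178),(683,203),(580,282),(527,262)):
  p=onz("side",*S(*a),120.5)-O;print('s',p@vx,p@vy)
print(onz("top",*((387+.5)/4+139.5,(438.5)/4+169.5),98),O)
E
```

```text
[547.25228331 237.315465   119.66224925] 3.668348274718406 -15.394484341749193 69.74859052992586
[537.36806895 205.20300746 120.63291107] 0.16738391305078396 18.186426205768722 70.85767578678085
-31.845013900670732 91.76144968779121
37.62710136113541 91.27930647677445
39.23768974897651 57.2258457183252
-30.26048837731647 53.83342366597672
s 33.513252936710636 81.2332051587214
s 32.23619716590058 54.74897411073562
s -27.294529318262036 62.834966731066004
s -29.237493666055602 86.60915868748292
[398.22421079 157.90734467  98.        ] [476.29174148 245.46761399   0.        ]
```

```bash
python3 -m jog '[{"dx":-0.0328,"dy":-0.0232,"dz":0,"wx":0.1238,"wy":-0.0426,"wz":0,"grip":-1},{"dx":-0.0328,"dy":-0.0232,"dz":0,"wx":0.1238,"wy":-0.0426,"wz":0,"grip":-1},{"dx":-0.0328,"dy":-0.0232,"dz":0,"wx":0.1238,"wy":-0.0426,"wz":0,"grip":-1},{"dx":-0.0328,"dy":-0.0232,"dz":0,"wx":0.1238,"wy":-0.0426,"wz":0,"grip":-1},{"dx":-0.0328,"dy":-0.0232,"dz":0,"wx":0,"wy":0,"wz":0,"grip":-1},{"dx":0,"dy":0,"dz":0,"wx":0,"wy":0,"wz":0,"grip":-1},{"dx":0,"dy":0,"dz":0,"wx":0,"wy":0,"wz":0,"grip":-1},{"dx":0,"dy":0,"dz":0,"wx":0,"wy":0,"wz":0,"grip":-1}]' 25
```

```text
time_s: 15.75
ee_pos: [396.5, 156.0, 242.8]
ee_rot: [-180.0, -0.0, 71.2]
force: [-0.2, 0.2, 0.2]
gripper_width: 91.3
```

```bash
python3 -m jog '[{"dx":0.001,"dy":0.001,"dz":-0.045,"wx":0,"wy":0,"wz":0,"grip":-1},{"dx":0,"dy":0,"dz":-0.045,"wx":0,"wy":0,"wz":0,"grip":-1},{"dx":0,"dy":0,"dz":-0.045,"wx":0,"wy":0,"wz":0,"grip":-1},{"dx":0,"dy":0,"dz":-0.023,"wx":0,"wy":0,"wz":0,"grip":-1},{"dx":0,"dy":0,"dz":0,"wx":0,"wy":0,"wz":0,"grip":-1},{"dx":0,"dy":0,"dz":0,"wx":0,"wy":0,"wz":0,"grip":1},{"dx":0,"dy":0,"dz":0,"wx":0,"wy":0,"wz":0,"grip":1},{"dx":0,"dy":0,"dz":0,"wx":0,"wy":0,"wz":0,"grip":1},{"dx":0,"dy":0,"dz":0,"wx":0,"wy":0,"wz":0,"grip":1},{"dx":0,"dy":0,"dz":0,"wx":0,"wy":0,"wz":0,"grip":1}]' 30
python3 -m jog '[{"dx":0,"dy":0,"dz":0,"wx":0,"wy":0,"wz":0,"grip":1},{"dx":0,"dy":0,"dz":0,"wx":0,"wy":0,"wz":0,"grip":1},{"dx":0,"dy":0,"dz":0,"wx":0,"wy":0,"wz":0,"grip":1},{"dx":0,"dy":0,"dz":0,"wx":0,"wy":0,"wz":0,"grip":1},{"dx":0,"dy":0,"dz":0,"wx":0,"wy":0,"wz":0,"grip":1},{"dx":0,"dy":0,"dz":0,"wx":0,"wy":0,"wz":0,"grip":1}]' 30
```

```text
time_s: 16.75
ee_pos: [397.2, 156.6, 86.2]
ee_rot: [179.9, -0.1, 71.2]
force: [-0.1, 0.5, 0.4]
gripper_width: 54.1
time_s: 17.35
ee_pos: [396.6, 156.5, 85.5]
ee_rot: [-180.0, -0.0, 71.2]
force: [-1.0, 0.2, 0.7]
gripper_width: 23.1
```

```bash
python3 -m jog '[{"dx":0.009,"dy":-0.0057,"dz":0,"wx":0,"wy":0,"wz":0,"grip":1},{"dx":0.0101,"dy":-0.0051,"dz":0,"wx":0,"wy":0,"wz":0,"grip":1},{"dx":0.0106,"dy":-0.0041,"dz":0,"wx":0,"wy":0,"wz":0,"grip":1},{"dx":0.011,"dy":-0.003,"dz":0,"wx":0,"wy":0,"wz":0,"grip":1},{"dx":0.0112,"dy":-0.0019,"dz":0,"wx":0,"wy":0,"wz":0,"grip":1},{"dx":0.0113,"dy":-0.0008,"dz":0,"wx":0,"wy":0,"wz":0,"grip":1},{"dx":0.0114,"dy":0.0003,"dz":0,"wx":0,"wy":0,"wz":0,"grip":1},{"dx":0.0113,"dy":0.0014,"dz":0,"wx":0,"wy":0,"wz":0,"grip":1},{"dx":0,"dy":0,"dz":0,"wx":0,"wy":0,"wz":0,"grip":1}]' 30
python3 -m jog '[{"dx":0.0111,"dy":0.0027,"dz":0,"wx":0,"wy":0,"wz":0,"grip":1},{"dx":0.0108,"dy":0.004,"dz":0,"wx":0,"wy":0,"wz":0,"grip":1},{"dx":0,"dy":0,"dz":0,"wx":0,"wy":0,"wz":0,"grip":1},{"dx":0,"dy":0,"dz":0,"wx":0,"wy":0,"wz":0,"grip":1}]' 30
```

```text
time_s: 18.25
ee_pos: [482.2, 136.7, 85.0]
ee_rot: [-179.9, 0.1, 71.3]
force: [-2.8, -2.5, 0.8]
gripper_width: 22.9
time_s: 18.65
ee_pos: [504.2, 144.1, 85.0]
ee_rot: [-180.0, -0.0, 71.2]
force: [-1.8, -0.2, -2.5]
gripper_width: 23.2
```

```bash
python3 -m jog '[{"dx":0.0055,"dy":0.0024,"dz":0,"wx":0,"wy":0,"wz":0,"grip":1},{"dx":0.0054,"dy":0.0026,"dz":0,"wx":0,"wy":0,"wz":0,"grip":1},{"dx":0,"dy":0,"dz":0,"wx":0,"wy":0,"wz":0,"grip":1},{"dx":0,"dy":0,"dz":0,"wx":0,"wy":0,"wz":0,"grip":1}]' 40
python3 -m jog '[{"dx":0.0027,"dy":0.0015,"dz":0,"wx":0,"wy":0,"wz":0,"grip":1},{"dx":0,"dy":0,"dz":0,"wx":0,"wy":0,"wz":0,"grip":1},{"dx":0,"dy":0,"dz":0,"wx":0,"wy":0,"wz":0,"grip":1}]' 40
```

```text
time_s: 19.05
ee_pos: [513.6, 148.8, 85.0]
ee_rot: [-179.8, 0.1, 71.3]
force: [-4.9, 0.1, 0.5]
gripper_width: 22.7
time_s: 19.35
ee_pos: [515.6, 149.9, 85.0]
ee_rot: [-179.7, 0.2, 71.3]
force: [-6.3, -2.1, 1.9]
gripper_width: 22.7
```

```bash
python3 -m jog '[{"dx":0.0036,"dy":0.0018,"dz":0,"wx":0,"wy":0,"wz":0,"grip":1},{"dx":0,"dy":0,"dz":0,"wx":0,"wy":0,"wz":0,"grip":1},{"dx":0,"dy":0,"dz":0,"wx":0,"wy":0,"wz":0,"grip":1}]' 50
python3 -m jog '[{"dx":0.0036,"dy":0.0018,"dz":0,"wx":0,"wy":0,"wz":0,"grip":1},{"dx":0,"dy":0,"dz":0,"wx":0,"wy":0,"wz":0,"grip":1},{"dx":0,"dy":0,"dz":0,"wx":0,"wy":0,"wz":0,"grip":1}]' 50
```

```text
time_s: 19.65
ee_pos: [517.6, 151.1, 84.9]
ee_rot: [-179.6, 0.3, 71.3]
force: [-10.0, -4.1, 3.7]
gripper_width: 22.2
time_s: 19.95
ee_pos: [519.7, 152.4, 84.8]
ee_rot: [-179.4, 0.4, 71.3]
force: [-12.7, -5.8, 6.5]
gripper_width: 22.5
```

```bash
python3 -m jog '[{"dx":0.0045,"dy":0.0023,"dz":0,"wx":0,"wy":0,"wz":0,"grip":1},{"dx":0,"dy":0,"dz":0,"wx":0,"wy":0,"wz":0,"grip":1},{"dx":0.0045,"dy":0.0024,"dz":0,"wx":0,"wy":0,"wz":0,"grip":1},{"dx":0,"dy":0,"dz":0,"wx":0,"wy":0,"wz":0,"grip":1},{"dx":0,"dy":0,"dz":0,"wx":0,"wy":0,"wz":0,"grip":1}]' 55
python3 -m jog '[{"dx":0.0045,"dy":0.0024,"dz":0,"wx":0,"wy":0,"wz":0,"grip":1},{"dx":0,"dy":0,"dz":0,"wx":0,"wy":0,"wz":0,"grip":1},{"dx":0,"dy":0,"dz":0,"wx":0,"wy":0,"wz":0,"grip":1}]' 55
```

```text
time_s: 20.45
ee_pos: [524.5, 155.4, 84.6]
ee_rot: [-179.0, 0.8, 71.3]
force: [-20.9, -7.9, 14.6]
gripper_width: 21.9
time_s: 20.75
ee_pos: [526.7, 157.0, 84.5]
ee_rot: [-178.7, 1.0, 71.3]
force: [-26.3, -11.1, 16.8]
gripper_width: 22.6
```

```bash
python3 -m jog '[{"dx":0,"dy":0,"dz":0,"wx":0,"wy":0,"wz":0,"grip":-0.2},{"dx":-0.004,"dy":-0.002,"dz":0,"wx":0,"wy":0,"wz":0,"grip":-0.2},{"dx":-0.008,"dy":-0.004,"dz":0,"wx":0,"wy":0,"wz":0,"grip":-0.4},{"dx":0,"dy":0,"dz":0,"wx":0,"wy":0,"wz":0,"grip":-0.4},{"dx":0,"dy":0,"dz":0.03,"wx":0,"wy":0,"wz":0,"grip":-0.4},{"dx":0,"dy":0,"dz":0.05,"wx":0,"wy":0,"wz":0,"grip":-0.4},{"dx":-0.01,"dy":-0.03,"dz":0.05,"wx":0,"wy":0,"wz":0,"grip":-0.4},{"dx":-0.01,"dy":-0.045,"dz":0,"wx":0,"wy":0,"wz":0,"grip":-0.4},{"dx":-0.01,"dy":-0.045,"dz":0,"wx":0,"wy":0,"wz":0,"grip":-0.4},{"dx":0,"dy":0,"dz":0,"wx":0,"wy":0,"wz":0,"grip":-0.4}]' 25
python3 - <<'E'
from h import *
t=cv2.resize(env.grab_frame("top")[160:260,170:250,::-1],(400,500),interpolation=2)
s=cv2.resize(env.grab_frame("side")[200:300,235:315,::-1],(400,500),interpolation=2)
cv2.imwrite("pics/f.png",np.hstack([t,s]))
E
```

```text
time_s: 21.75
ee_pos: [498.9, 36.2, 209.1]
ee_rot: [179.8, -0.0, 70.9]
force: [0.7, 0.4, 0.2]
gripper_width: 63.6
```

View pics/f.png

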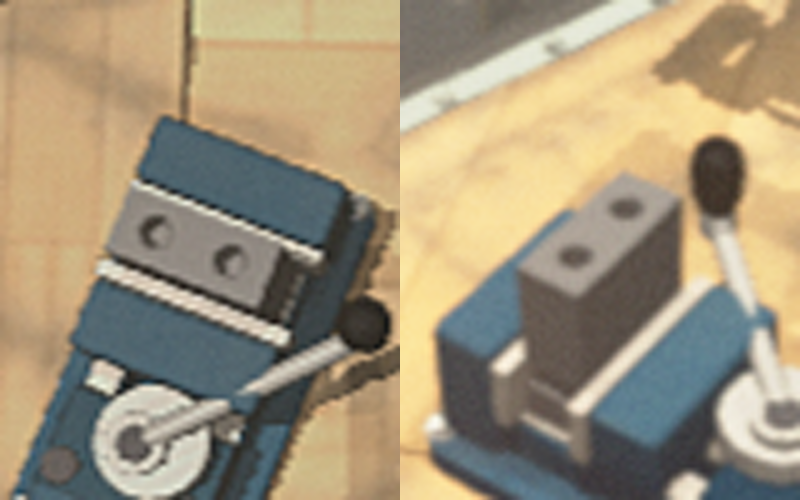

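```bash
python3 - <<'E'
from h import *
T=lambda x,y:((x+.5)/5+169.5,(y+.5)/5+159.5)
S=lambda x,y:((x-400+.5)/5+234.5,(y+.5)/5+199.5)
for n,a,b in(("p1",(157,233),(575,257)),("p2",(232,261),(627,208)),("TR",(285,238),(682,205)),("TL",(137,182),(624,173)),("BL",(108,250),(520,262)),("BR",(266,310),(577,300))):
  X,e=tri(T(*a),S(*b));p=X-O;print(n,X[2],e,p@vx,p@vy)
k=onz("top",*T(364,322),98)[:2];p=k-[463.9,249];print("lever",np.degrees(np.arctan2(p[1],p[0])),np.linalg.norm(p))
for x,y in((-33,59),(-33,88)):
  for z in(35.5,45,120.5):
    q=proj("side",W(x,y,z))[0]; print(x,y,z,(q-[234.5,199.5])*5+[399.5,-.5])
E
```

```text
p1 118.56516448396451 0.11628193027143846 -15.19378812741106 73.85489378749256
p2 118.71296921426233 0.3958217658416017 19.28347357564803 73.25403107080778
TR 105.46641203075603 29.27059448799546 41.3407351891813 78.50049477314981
TL 165.49421863939872 33.76790160710544 -12.422600790288728 71.14815047100326
BL 131.4609943329791 24.3376003546822 -35.6649511828491 69.40103441370425
BR 59.620190943001205 37.36414822923922 21.496911313674854 79.35229197247469
lever -62.35430748217238 113.76203450516233
-33 59 35.5 [587.96671849 447.42024812]
-33 59 45 [587.07449976 431.26696016]
-33 59 120.5 [579.51943137 294.48525961]
-33 88 35.5 [530.31471491 418.56933832]
-33 88 45 [529.04368469 402.46852375]
-33 88 120.5 [518.29171767 266.26764978]
```

```bash
python3 -c "
from workcell import env
print(env.job_done(), env.state()['force'])"
```

```text
the job is handed in; nothing more can be done
the job is handed in; nothing more can be done
```

The valve block now stands port end up in the vice, clamped with the lever, and the job is handed in at about 22 s of the 72 s allowed. No verdict was reported.

I opened the lever to about 1.05 rad. I then took the block by its broad faces with the tool tilted 60°, lifted it, and turned it 90° about the vice's y axis. I lowered it onto the rails until the force showed contact and let go. I then swung the lever back, pressing the knob with about 28 N.

What the last checks showed:
- **Height:** the two ports triangulate to about 118.6 mm up. Resting fully on the rails would give 120.5 mm, so this agrees to about the 2 mm of the camera calibration. An earlier pair, before clamping, gave about 120 mm.
- **Seating:** the block's top corners in the side picture lie within about 1 mm of where a fully seated block would put them.
- **Position:** the block's centre is about 2 mm from the middle of the jaws' length. The two ports come out level to within 0.2 mm.
- **Lever:** it reads within 1° of its starting clamped angle.
- **Clear of the vice:** the gripper was withdrawn and the wrist force was near zero.

Two things to note:
- **Corner check:** a triangulation of the block's four top corners gave inconsistent results, because I had paired the corners wrongly between the two views. I did not use it.
- **Not checked directly:** I could not measure the clamping force itself, only the push on the knob. I did not re-measure the loose parts; the arm kept well clear of them.

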